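# Cover the large beaker

## Robot

A 6-joint arm with a two-finger parallel gripper is mounted at the origin on a cart in front of the work surface, level with it; the furniture and walls round the work are solid. World frame = base frame: x ahead of the robot, y to its left, z up, the work surface at z = 0. Lengths are in m, angles in degrees, forces in N, time in s.
With the tool pointing down it reaches from about 0.35 to 0.975 m from the base axis. Payload 17.4 kg.
Tool frame: the origin (TCP) lies midway between the tips of the shut fingers; the grasp point (between the pads) lies 19 mm behind it (arm.grip_point_offset is the distance from the TCP to the grasp point, in m); z points along the fingers, y is the direction in which the jaws open and shut (so a half turn about z gives the same grasp; the last joint's range is limited). The gripper opens to 85 mm and grips with 20 to 120 N. Pads are 22 mm wide; open, the fingers measure 114 mm over their backs; the gripper's body (76 mm by 85 mm) begins 54 mm behind the grasp point. The pads swing forward as they close: fully open they stand 13 mm farther back than shut.
Start: joints at [-71.436, 6.646, 82.598, -0, 90.757, -2.166], TCP at [0.239, -0.631, 0.231] pointing down, gripper open.
Joint ranges: [-162.19, 162.19], [-47.58, 125.68], [4.15, 143.07], [-65.23, 245.23], [0.69, 171.88], [-170.13, 170.13]. Speed limits (degrees/s): [108.29, 108.29, 127.2, 180, 180, 180].

## Interface

Orientations are given as [roll, pitch, yaw] about the fixed x, y, z axes, in that order (R = Rz(yaw) Ry(pitch) Rx(roll)).
In Python, from plant import arm gives the robot as it stands. The module is installed in compiled form; this text tells all that it offers.
- The arm moves only by the shell command python3 -m inch 'ROWS' [FORCE]. ROWS is JSON, a list of rows, each an object with "twist": the turn, a rotation vector about the tool's x, y, z in rad, a list of three; "travel": the shift along the tool's x, y, z in m, a list of three; "fingers": the opening, from 0 (shut) to 1 (fully open). A call has 1 to 10 rows; each row shifts and turns the pose as measured when the row begins, along the tool's axes as they then stand; what a row does not reach is not made up. A row lasts 1/12 s, in which the tool goes at most 41.7 mm and 7.16 degrees, less where a joint would pass 70% of its speed; a pose out of reach is approached as far as the arm can. A call is refused whole if a number of a shift passes 0.0417 or a number of a turn 0.125, either way. A call with a gripper value outside its range is refused whole. The fingers move at their own pace and stop on an object; FORCE is the grip in N (left out, the last holds). Time passes only in rows, so rows that do not move let the fingers close. It gives the time, the measured TCP pose, the force and the opening at its end, in the units of the state.
- arm.observe(): the state, without advancing time (a new reading comes with each control period).
- arm.snapshot(name): name is "side" or "top" or "wrist"; returns the picture (384x512x3 uint8, red, green, blue); there is no depth.
- arm.get_calibration(name): a dict with "camera_matrix" (3x3 intrinsics, pixels), "dist" ([k1, k2, p1, p2, k3] as OpenCV has them; the pictures are not rectified), "origin" and "orientation" of the camera in the world; the wrist camera has in their place "T_tool_cam" (4x4, takes a point from camera to tool coordinates, whose origin is the TCP and whose axes are the flange's). Camera axes: x right, y up, looking along -z (the intrinsics and any distortion apply to the point x, -y, -z); pixel columns grow to the right and rows downward; lengths in m; the calibration is good to about 2 mm. A picture is of the moment at which its call begins: read the wrist's pose just before it. get_calibration takes no time and is no camera call.
- arm.sign_off(): hands the job in, once; it reports no verdict.
The state is a dict: "time": time; "joint_pos": joint angles; "qvel": joint speeds; "joint_efforts": joint torques, N m; "tool_pos": TCP position; "tcp_rot": TCP orientation; "contact_force": force on the tool from outside, world axes, zero at the start; "wrist_torque": the same for the moment, N m; "grip_width": finger opening in m.
Only numpy, scipy, OpenCV 4.12 (cv2) and the standard library are available. Lean on these libraries where they do the work, as an engineer would, in place of code of your own. Each camera call takes 0.05 s, during which the arm holds its last target.

## Task

Put the loose white cover with the blue knob on the largest of the three open glass vessels to keep the dust out: boss down inside the mouth, the disc lying level on the rim. Let go of it and leave the beaker standing where it is; do not disturb the two smaller glass vessels.

Things in the scene. Friction and masses are not known exactly. Their poses are not given: they have to be found in the camera images.
- cover_center (a point): Loose white beaker cover, 70 g, knob up on the worktop. Point on its axis, half-way up: 17 mm above its underside; z up. From below: tapered boss 6 mm high (30 mm wide, 40 at the disc), disc 90 mm in diameter, 4 mm thick, round blue knob 24 mm in diameter, 24 mm high (7 mm below the point to 17 above). Seated, the disc lies on the rim and the point is 11 mm above the rim.
- beaker_rim (a point): Centre of the mouth of the large clear glass beaker, at the height of its rim; z up. The beaker is loose, round, empty, 69 mm in diameter at the rim and 78 mm tall, about 0.12 kg; the mouth is about 56 mm wide inside, so the cover's boss has about 8 mm of play each way.
- beaker_small: Small clear glass beaker, a bystander, loose, 46 mm in diameter and 50 mm tall; origin at the centre of its underside, z up.
- cup_low: Low clear glass cup, a bystander, loose, 47 mm in diameter and 36 mm tall; origin at the centre of its underside, z up.

How it is judged:
By the outcome, as a careful person would: the job done as asked, in the order asked, and still so for the second after the job is handed in, with the robot touching nothing.
It also fails if it takes over 35 s, if anything falls off the work surface, if the arm or the gripper's body presses on something with over 40 N, if the wrist force passes 120 N, or if a joint passes its speed limit or range.

## Working session

There is one attempt and no reset: what is moved stays moved. The work goes in short steps, Python scripts to look and compute and a shell command to move; the robot and the scene stay as the last step left them, time stands still between calls to the robot, and variables do not carry over. Pictures are saved under pics/ and viewed, and the job is handed in when it is done.

```bash
mkdir -p pics
cat > h.py <<'E'
import numpy as np, cv2, os
from plant import arm
from scipy.spatial.transform import Rotation as R
def snap(n,f):
    s=arm.observe(); im=arm.snapshot(n); cv2.imwrite('pics/'+f,cv2.cvtColor(im,cv2.COLOR_RGB2BGR)); return im,s
def campose(n,s=None):
    c=arm.get_calibration(n)
    if n=='wrist':
        T=np.eye(4);T[:3,:3]=R.from_euler('xyz',s['tcp_rot'],degrees=True).as_matrix();T[:3,3]=s['tool_pos']
        T=T@np.array(c['T_tool_cam']); return T[:3,3],T[:3,:3],c
    o=np.array(c['orientation'])
    return np.array(c['origin']),(o if o.shape==(3,3) else R.from_euler('xyz',o,degrees=True).as_matrix()),c
def ray(n,px,s=None):
    o,M,c=campose(n,s)
    p=cv2.undistortPoints(np.array([[px]],float),np.array(c['camera_matrix']),np.array(c['dist']))[0,0]
    d=M@np.array([p[0],-p[1],-1]); return o,d/np.linalg.norm(d)
def onz(n,px,z,s=None):
    o,d=ray(n,px,s); return o+d*(z-o[2])/d[2]
def tri(rays):
    A=0;b=0
    for o,d in rays:
        P=np.eye(3)-np.outer(d,d);A=A+P;b=b+P@o
    x=np.linalg.solve(A,b); return x,[np.linalg.norm((np.eye(3)-np.outer(d,d))@(x-o)) for o,d in rays]
def proj(n,X,s=None):
    o,M,c=campose(n,s); q=M.T@(np.array(X)-o); q=q*[1,-1,-1]
    return cv2.projectPoints(q.reshape(1,1,3),np.zeros(3),np.zeros(3),np.array(c['camera_matrix']),np.array(c['dist']))[0][0,0]
E
python3 - <<'E'
from h import *
for n in ['side','top','wrist']:
    im,s=snap(n,n+'0.png')
    c=arm.get_calibration(n); print(n,{k:np.round(v,3).tolist() for k,v in c.items()})
print(s)
E
```

```text
side {'camera_matrix': [[389.889, 0.0, 255.653], [0.0, 389.889, 189.738], [0.0, 0.0, 1.0]], 'dist': [0.02, 0.0, 0.0, 0.0, 0.0], 'origin': [0.564, -0.76, 0.484], 'orientation': [63.635, 0.329, 2.188]}
top {'camera_matrix': [[421.499, 0.0, 259.837], [0.0, 421.499, 188.204], [0.0, 0.0, 1.0]], 'dist': [-0.152, 0.0, 0.0, 0.0, 0.0], 'origin': [0.348, 0.078, 1.05], 'orientation': [12.252, 0.34, -88.9]}
wrist {'camera_matrix': [[324.884, 0.0, 255.973], [0.0, 324.884, 190.222], [0.0, 0.0, 1.0]], 'dist': [-0.069, 0.0, 0.0, 0.0, 0.0], 'T_tool_cam': [[0.0, 0.945, 0.328, 0.085], [1.0, -0.001, 0.0, 0.0], [0.0, 0.328, -0.945, -0.142], [0.0, 0.0, 0.0, 1.0]]}
{'time': 0.1, 'joint_pos': array([-7.14361527e+01,  6.67352400e+00,  8.26314265e+01,  1.83037474e-03,
        9.07550662e+01, -2.16609173e+00]), 'qvel': array([ 0.06251619, -0.0777617 , -0.05969208, -0.00903706, -0.06659871,
        0.06807171]), 'joint_efforts': array([ 3.28726434e-03, -7.33660841e+01, -6.33787894e+01,  2.06885943e-05,
        5.28046585e-03,  7.10738647e-06]), 'tool_pos': array([ 0.23887235, -0.63115239,  0.23061605]), 'tcp_rot': array([-1.79940095e+02, -4.09734878e-03,  2.07299601e+01]), 'contact_force': array([ 0.81158743, -0.35169399,  0.00172478]), 'wrist_torque': array([-0.00933197,  0.00478883,  0.00665313]), 'grip_width': 0.08530583387840567}
```

View pics/side0.png

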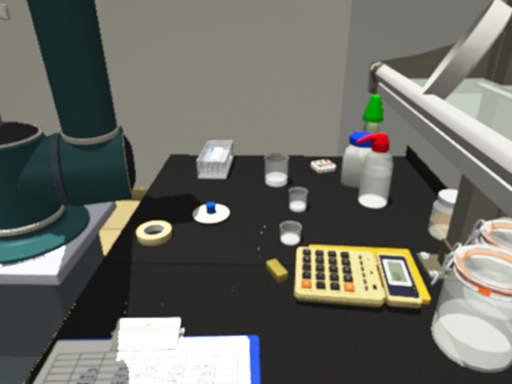

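View pics/top0.png

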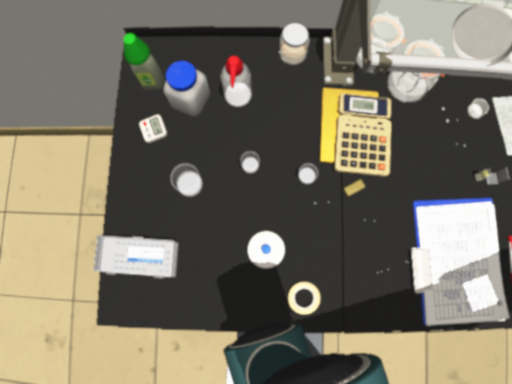

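View pics/wrist0.png

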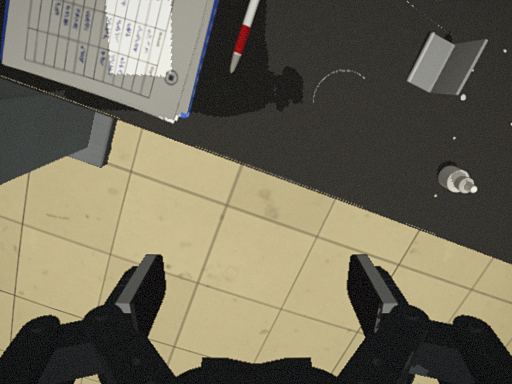

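The side view shows the cover with its blue knob at about (211,208), the large beaker at (276,170), the small beaker at (298,199) and the cup at (290,233). In the top view they are at (266,249), (186,180), (250,162) and (308,174). Next I measure them.

Run:
```python
from h import *
def blue(im,box):
    h=cv2.cvtColor(im,cv2.COLOR_RGB2HSV); m=cv2.inRange(h,(95,120,60),(130,255,255))
    k=np.zeros_like(m);x0,y0,x1,y1=box;k[y0:y1,x0:x1]=m[y0:y1,x0:x1]
    M=cv2.moments(k,True);return (M['m10']/M['m00'],M['m01']/M['m00']),M['m00']
A=cv2.cvtColor(cv2.imread('pics/side0.png'),cv2.COLOR_BGR2RGB);B=cv2.cvtColor(cv2.imread('pics/top0.png'),cv2.COLOR_BGR2RGB)
a,na=blue(A,(190,190,235,225));b,nb=blue(B,(245,230,290,270));print(a,na,b,nb)
print('knob',tri([ray('side',a),ray('top',b)]))
for z in (0.01,.022,.034): print(onz('side',a,z),onz('top',b,z))
for f,im,bx in(('a',A,(250,140,330,260)),('b',B,(160,140,330,210))):
    x0,y0,x1,y1=bx;c=im[y0:y1,x0:x1][:,:,::-1]
    k=min(800//c.shape[1],600//c.shape[0]);cv2.imwrite(f'pics/crop_{f}.png',cv2.resize(c,None,fx=k,fy=k,interpolation=cv2.INTER_CUBIC));print(k)
```

```text
(210.26373626373626, 206.16483516483515) 91.0 (265.61224489795916, 248.53061224489795) 49.0
knob (array([0.42015218, 0.07158535, 0.02557249]), [np.float64(0.0012248695956034734), np.float64(0.0012248695956035066)])
[0.4140466  0.09940346 0.01      ] [0.42246646 0.07174132 0.01      ]
[0.41785109 0.07765334 0.022     ] [0.4216086  0.07181743 0.022     ]
[0.42165558 0.05590321 0.034     ] [0.42075074 0.07189354 0.034     ]
5
4
```

View pics/crop_a.png

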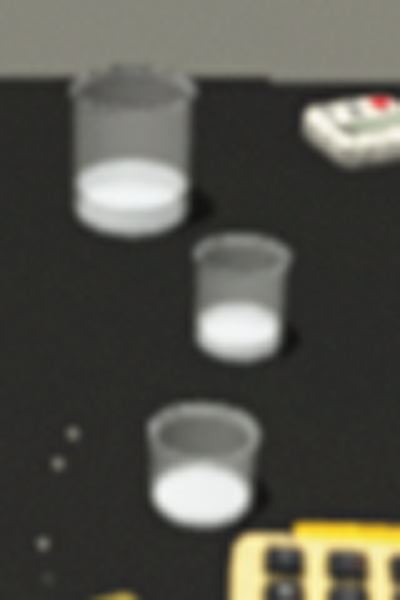

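View pics/crop_b.png

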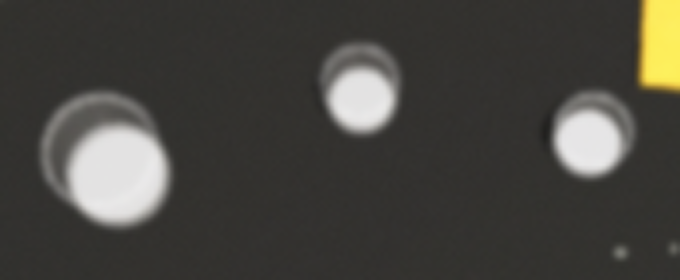

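The rim of the large beaker is centred at about (276.5,157.3) in the side view and (184.8,177.2) in the top view.

Run:
```python
from h import *
a=(276.4,157.3);b=(184.7,177.2)
print('rim',tri([ray('side',a),ray('top',b)]))
print(onz('top',b,.078),onz('side',a,.078))
for n,a,b in(('small',(298.3,191),(249.8,160.2)),('cup',(290.5,226.5),(308,172.0))): print(n,tri([ray('side',a),ray('top',b)]))
def at(y):
    pass
```

```text
rim (array([0.5821515 , 0.26814771, 0.0773577 ]), [np.float64(0.0007652044646947359), np.float64(0.0007652044646946802)])
[0.58278086 0.26812279 0.078     ] [0.58137836 0.26598079 0.078     ]
small (array([0.63548622, 0.11457807, 0.04833549]), [np.float64(0.00037924179300692136), np.float64(0.00037924179300690325)])
cup (array([ 0.61106622, -0.03067183,  0.03408844]), [np.float64(0.000996629483678574), np.float64(0.0009966294836785316)])
```

```bash
python3 -m inch '[{"twist":[0,0,0],"travel":[0.024,-0.034,0],"fingers":1},{"twist":[0,0,0],"travel":[0.024,-0.034,0],"fingers":1},{"twist":[0,0,0],"travel":[0.024,-0.034,0],"fingers":1},{"twist":[0,0,0],"travel":[0.024,-0.034,0],"fingers":1},{"twist":[0,0,0],"travel":[0.024,-0.034,0],"fingers":1},{"twist":[0,0,0],"travel":[0.024,-0.034,0],"fingers":1},{"twist":[0,0,0],"travel":[0.024,-0.034,0],"fingers":1},{"twist":[0,0,0],"travel":[0.024,-0.034,0],"fingers":1},{"twist":[0,0,0],"travel":[0.024,-0.034,0],"fingers":1},{"twist":[0,0,0],"travel":[0.024,-0.034,0],"fingers":1}]' 25
cat >> h.py <<'E'
def go(X):
    s=arm.observe();M=R.from_euler('xyz',s['tcp_rot'],degrees=True).as_matrix()
    print('tcp',np.round(s['tool_pos'],4),'rpy',np.round(s['tcp_rot'],2),'q',np.round(s['joint_pos'],1),'t',s['time'],'F',np.round(s['contact_force'],1),'w',s['grip_width'])
    print('travel',np.round(M.T@(np.array(X)-s['tool_pos']),4))
E
python3 -c "
from h import *
go([.420,.072,.16])"
```

```text
time: 0.98
tool_pos: [0.3395, -0.2285, 0.225]
tcp_rot: [-179.5, 0.0, 20.2]
contact_force: [1.7, -0.3, -0.4]
grip_width: 0.0854
tcp [ 0.3395 -0.2285  0.225 ] rpy [-1.7948e+02  5.0000e-02  2.0170e+01] q [-37.7 -27.8 113.    0.2  95.2  32.2] t 0.9833 F [ 1.7 -0.3 -0.4] w 0.08540268039163974
travel [ 0.1792 -0.2537  0.0672]
```

```bash
python3 -m inch '[{"twist":[0,0,0],"travel":[0.023,-0.033,0.008],"fingers":1},{"twist":[0,0,0],"travel":[0.023,-0.033,0.008],"fingers":1},{"twist":[0,0,0],"travel":[0.023,-0.033,0.008],"fingers":1},{"twist":[0,0,0],"travel":[0.023,-0.033,0.008],"fingers":1},{"twist":[0,0,0],"travel":[0.023,-0.033,0.008],"fingers":1},{"twist":[0,0,0],"travel":[0.023,-0.033,0.008],"fingers":1},{"twist":[0,0,0],"travel":[0.023,-0.033,0.008],"fingers":1},{"twist":[0,0,0],"travel":[0.010,-0.012,0.008],"fingers":1},{"twist":[0,0,0],"travel":[0,0,0],"fingers":1}]'
python3 - <<'E'
from h import *
go([.420,.072,.06])
im,s=snap('wrist','w1.png')
for z in (.034,.022): print(proj('wrist',[.4205,.072,z],s))
E
```

```text
time: 1.73
tool_pos: [0.4135, 0.0718, 0.1628]
tcp_rot: [-179.7, -0.3, 20.4]
contact_force: [-0.4, -0.3, -0.8]
grip_width: 0.0853
tcp [0.4135 0.0718 0.1628] rpy [-179.68   -0.29   20.4 ] q [  6.1 -25.8 117.4   0.4  88.2  75.7] t 1.7333 F [-0.4 -0.3 -0.8] w 0.08531696781704055
travel [0.0056 0.0026 0.1028]
[259.18304742 173.33625864]
[259.13583124 169.68884837]
```

View pics/w1.png

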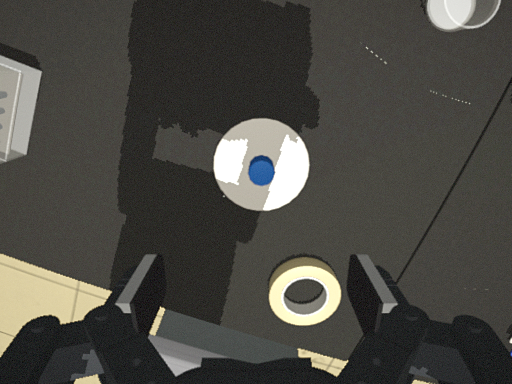

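The wrist view shows the knob at (261,170), about 2 px from where my estimate puts it. The tape roll at (305,290) is clear of the fingers. I'll refine with all three views.

Run:
```python
from h import *
im=cv2.cvtColor(cv2.imread('pics/w1.png'),cv2.COLOR_BGR2RGB);h=cv2.cvtColor(im,cv2.COLOR_RGB2HSV);m=cv2.inRange(h,(95,120,40),(130,255,255))
m[:140]=0;m[200:]=0;m[:,:230]=0;m[:,290:]=0
M=cv2.moments(m,True);w=(M['m10']/M['m00'],M['m01']/M['m00']);print(w,M['m00'])
s=arm.observe()
print(tri([ray('side',(210.3,206.2)),ray('top',(265.6,248.5)),ray('wrist',w,s)]))
print(onz('wrist',w,.03,s)); print('tape',onz('wrist',(305,290),.015,s))
go([.420,.071,.06])
```

```text
(260.97113752122243, 170.14261460101866) 589.0
(array([0.4206616 , 0.07061293, 0.02589075]), [np.float64(0.0014735952327332505), np.float64(0.0014617337062373416), np.float64(0.0012492575590662947)])
[0.42243603 0.07003169 0.03      ]
tape [ 0.3115271  -0.02226258  0.015     ]
tcp [0.4134 0.0708 0.1635] rpy [-179.69   -0.3    20.39] q [  6.  -25.8 117.4   0.4  88.2  75.6] t 1.7833 F [-0.6 -0.2  0.3] w 0.08538610047605187
travel [0.0057 0.0026 0.1035]
```

```bash
python3 -m inch '[{"twist":[0,0,0],"travel":[0.007,0.003,0.035],"fingers":0.6},{"twist":[0,0,0],"travel":[0,0,0.035],"fingers":0.6},{"twist":[0,0,0],"travel":[0,0,0.030],"fingers":0.6},{"twist":[0,0,0],"travel":[0,0,0],"fingers":0.6},{"twist":[0,0,0],"travel":[0,0,0],"fingers":0.6}]'
python3 -c "
from h import *
go([.421,.071,.014])
snap('wrist','w2.png')"
```

```text
time: 2.2
tool_pos: [0.4226, 0.0679, 0.0642]
tcp_rot: [-179.8, -0.6, 20.3]
contact_force: [0.6, 1.0, 1.3]
grip_width: 0.0515
tcp [0.4226 0.0679 0.0642] rpy [-179.82   -0.56   20.34] q [  5.5 -20.8 123.3   0.3  77.   75.1] t 2.2 F [0.6 1.  1.3] w 0.05148347824138018
travel [-0.001  -0.0033  0.0502]
```

View pics/w2.png

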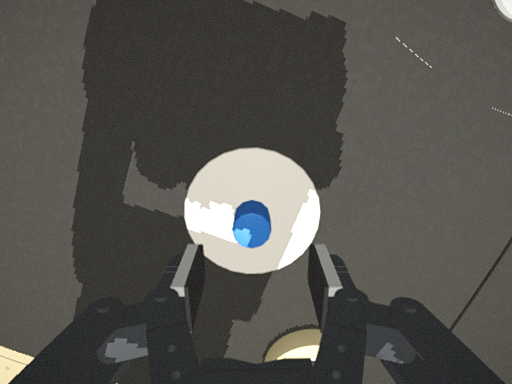

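The knob shows between the pads, at (252,225) with the pad centre at about 257. I'll lower and correct the 3 mm error in y and the small tilt.

```bash
cat >> h.py <<'E'
def tw(yaw):
    s=arm.observe();M=R.from_euler('xyz',s['tcp_rot'],degrees=True).as_matrix()
    T=R.from_euler('xyz',[180,0,yaw],degrees=True).as_matrix()
    print('twist',np.round(R.from_matrix(M.T@T).as_rotvec(),4))
E
python3 -m inch '[{"twist":[0,0,0],"travel":[-0.001,-0.003,0.015],"fingers":0.6},{"twist":[0,0,0],"travel":[0,0,0.015],"fingers":0.6},{"twist":[0,0,0],"travel":[0,0,0.008],"fingers":0.6},{"twist":[0,0,0],"travel":[0,0,0],"fingers":0.6}]'
python3 -c "
from h import *
go([.421,.071,.014]);tw(20.4)"
```

```text
time: 2.58
tool_pos: [0.4248, 0.0691, 0.0339]
tcp_rot: [-180.0, -1.1, 20.2]
contact_force: [-0.6, 0.0, -0.9]
grip_width: 0.0508
tcp [0.4248 0.0691 0.0339] rpy [-179.98   -1.12   20.17] q [  5.6 -19.  125.    0.3  73.   75.4] t 2.5833 F [-0.6  0.  -0.9] w 0.05079159346679182
travel [-0.0033 -0.0031  0.0198]
twist [-0.0002 -0.0195 -0.004 ]
```

```bash
python3 -m inch '[{"twist":[0,-0.02,-0.004],"travel":[-0.004,-0.003,0.010],"fingers":0.6},{"twist":[0,0,0],"travel":[-0.001,0,0.006],"fingers":0.6},{"twist":[0,0,0],"travel":[0,0,0],"fingers":0.6}]'
python3 -c "
from h import *
go([.421,.071,.014]);tw(20.4)
snap('side','s3.png')"
```

```text
time: 2.83
tool_pos: [0.4206, 0.07, 0.0203]
tcp_rot: [179.9, -0.1, 20.4]
contact_force: [0.1, 0.2, -0.6]
grip_width: 0.0511
tcp [0.4206 0.07   0.0203] rpy [ 1.7994e+02 -1.0000e-01  2.0380e+01] q [  6.  -17.9 125.5  -0.   72.3  75.7] t 2.8333 F [ 0.1  0.2 -0.6] w 0.05111228150949598
travel [ 0.0007 -0.0008  0.0063]
twist [ 0.001  -0.0017 -0.0004]
```

```bash
python3 -m inch '[{"twist":[0,0,0],"travel":[0,-0.001,0.006],"fingers":0.6},{"twist":[0,0,0],"travel":[0,0,0],"fingers":0.6}]'
python3 -c "
from h import *
go([.421,.071,.014]);tw(20.4)"
python3 -m inch '[{"twist":[0,0,0],"travel":[0,0,0],"fingers":0.1},{"twist":[0,0,0],"travel":[0,0,0],"fingers":0.1},{"twist":[0,0,0],"travel":[0,0,0],"fingers":0.1},{"twist":[0,0,0],"travel":[0,0,0],"fingers":0},{"twist":[0,0,0],"travel":[0,0,0],"fingers":0}]' 40
python3 -c "
from h import *
go([.421,.071,.014]);tw(20.4)
snap('side','s4.png');snap('wrist','w4.png')"
```

```text
time: 3.05
tool_pos: [0.4208, 0.0711, 0.0149]
tcp_rot: [179.9, -0.2, 20.4]
contact_force: [-1.3, -0.4, -1.0]
grip_width: 0.051
tcp [0.4208 0.0711 0.0149] rpy [ 1.7993e+02 -1.6000e-01  2.0380e+01] q [  6.2 -17.6 125.8  -0.   71.6  75.8] t 3.05 F [-1.3 -0.4 -1. ] w 0.05103525587156721
travel [0.0002 0.0002 0.0009]
twist [ 0.0012 -0.0028 -0.0004]
time: 3.47
tool_pos: [0.421, 0.0712, 0.0154]
tcp_rot: [179.9, -0.2, 20.4]
contact_force: [0.3, 0.3, -1.4]
grip_width: 0.0227
tcp [0.421  0.0712 0.0154] rpy [179.93  -0.18  20.39] q [  6.2 -17.6 125.7  -0.   71.6  75.8] t 3.4667 F [ 0.3  0.3 -1.4] w 0.02265514133748325
travel [-0.0001  0.0002  0.0014]
twist [ 0.0013 -0.0032 -0.0002]
```

View pics/w4.png

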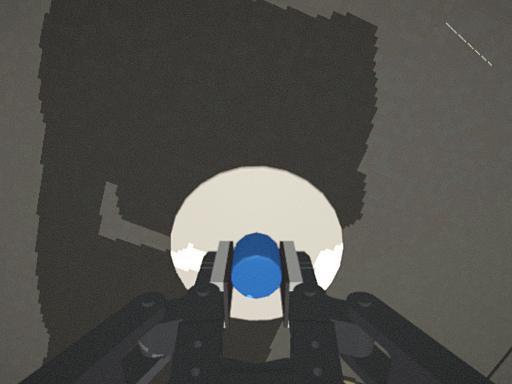

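View pics/s4.png

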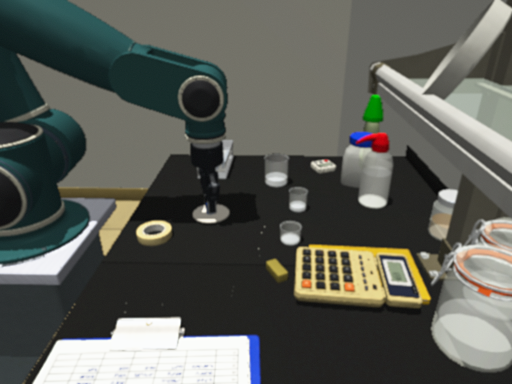

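The knob is centred between the closed pads at (257,265), with 22.7 mm opening. Now lift.

```bash
python3 -m inch '[{"twist":[0,0,0],"travel":[0,0,-0.01],"fingers":0},{"twist":[0,0,0],"travel":[0,0,-0.02],"fingers":0},{"twist":[0,0,0],"travel":[0,0,-0.03],"fingers":0},{"twist":[0,0,0],"travel":[0,0,-0.035],"fingers":0},{"twist":[0,0,0],"travel":[0,0,-0.035],"fingers":0},{"twist":[0,0,0],"travel":[0,0,-0.02],"fingers":0},{"twist":[0,0,0],"travel":[0,0,0],"fingers":0}]'
python3 -c "
from h import *
go([.582,.268,.15]);tw(20.4)
snap('side','s5.png');snap('wrist','w5.png')"
```

```text
time: 4.15
tool_pos: [0.4182, 0.071, 0.1746]
tcp_rot: [180.0, 0.0, 20.4]
contact_force: [1.0, -0.1, 0.1]
grip_width: 0.0225
tcp [0.4182 0.071  0.1746] rpy [1.7998e+02 3.0000e-02 2.0390e+01] q [  6.2 -25.2 115.9  -0.   89.3  75.8] t 4.15 F [ 1.  -0.1  0.1] w 0.022475347883014255
travel [ 0.2222 -0.1276  0.0244]
twist [ 0.0003  0.0005 -0.0002]
```

View pics/w5.png

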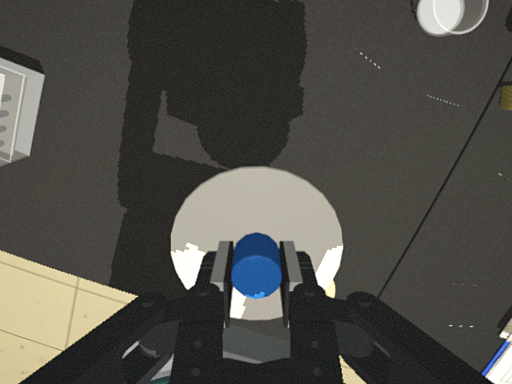

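View pics/s5.png

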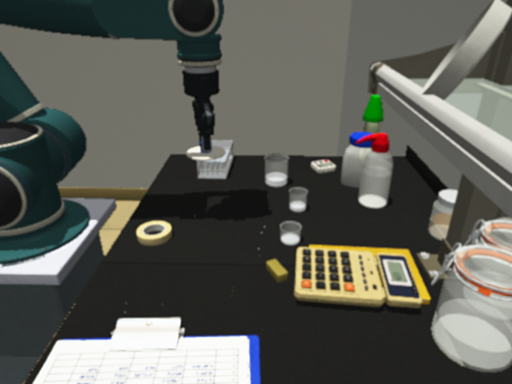

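Cover is held level, unchanged relative to the fingers (disc centre ≈ (257,243) in the wrist view). I move to a spot short of the beaker so that the wrist camera sees the rim.

```bash
python3 -m inch '[{"twist":[0,0,0],"travel":[0.010,-0.010,0],"fingers":0},{"twist":[0,0,0],"travel":[0.018,-0.018,0],"fingers":0},{"twist":[0,0,0],"travel":[0.022,-0.024,0],"fingers":0},{"twist":[0,0,0],"travel":[0.022,-0.024,0],"fingers":0},{"twist":[0,0,0],"travel":[0.022,-0.024,0],"fingers":0},{"twist":[0,0,0],"travel":[0.016,-0.018,0],"fingers":0},{"twist":[0,0,0],"travel":[0.006,-0.008,0],"fingers":0},{"twist":[0,0,0],"travel":[0,0,0],"fingers":0},{"twist":[0,0,0],"travel":[0,0,0],"fingers":0}]'
python3 - <<'E'
from h import *
go([.582,.268,.15]);tw(20.4)
im,s=snap('wrist','w6.png'); print(proj('wrist',[.582,.268,.078],s))
# held cover offset in tool frame from w5
c=arm.get_calibration('wrist');T=np.array(c['T_tool_cam'])
for v in (241,243,245):
    p=cv2.undistortPoints(np.array([[[257.,v]]]),np.array(c['camera_matrix']),np.array(c['dist']))[0,0]
    d=T[:3,:3]@[p[0],-p[1],-1]; print(T[:3,3]+d*(.005-T[2,3])/d[2])
E
```

```text
time: 5.0
tool_pos: [0.4795, 0.2343, 0.1557]
tcp_rot: [180.0, 1.2, 20.3]
contact_force: [0.0, -0.6, -0.9]
grip_width: 0.0223
tcp [0.4795 0.2343 0.1557] rpy [179.98   1.24  20.25] q [ 23.3  -8.6 104.7   0.   85.1  93. ] t 5.0 F [ 0.  -0.6 -0.9] w 0.022327168962250156
travel [0.1079 0.0038 0.0033]
twist [ 0.0003  0.0216 -0.0026]
[261.96526226  36.51597294]
[0.00620085 0.00069056 0.005     ]
[0.00505707 0.0006924  0.005     ]
[0.00390757 0.00069424 0.005     ]
```

View pics/w6.png

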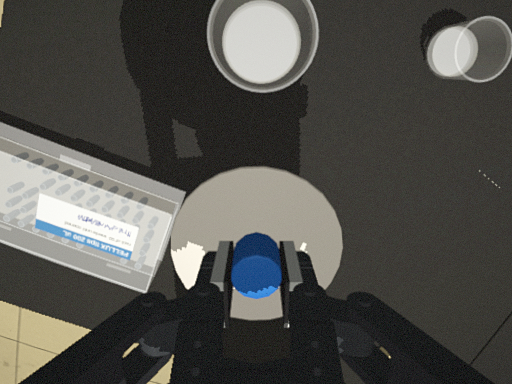

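The wrist view shows the large beaker's rim with its left edge at 207, right edge at 318 and near edge at row 93. The disc's far edge is at row 166 and its near edge at about 320.

Run:
```python
from h import *
s=arm.observe();M=R.from_euler('xyz',s['tcp_rot'],degrees=True).as_matrix();t=s['tool_pos']
def tl(px,z):
    c=arm.get_calibration('wrist');T=np.array(c['T_tool_cam'])
    p=cv2.undistortPoints(np.array([[px]],float),np.array(c['camera_matrix']),np.array(c['dist']))[0,0]
    d=T[:3,:3]@[p[0],-p[1],-1]; return T[:3,3]+d*(z-T[2,3])/d[2]
f=tl((257,166.5),.005);n=tl((257,320.5),.005);l=tl((170.5,243),.007);r=tl((343,243),.007)
print('disc far near',f,n,(f+n)/2,f-n,'lr',l,r)
a=onz('wrist',(262.5,93),.078,s);print('near rim',a, a+M[:,0]*.0345)
l=onz('wrist',(207,33),.078,s);r=onz('wrist',(318.5,33),.078,s);print('lr',(l+r)/2,np.linalg.norm(l-r))
print('kn',tl((256.5,282),-.019),tl((256.5,233),.003))
print(tri([ray('wrist',(262.5,36),s),ray('top',(184.7,177.2)),ray('side',(276.4,157.3))]))
```

```text
disc far near [0.04524376 0.00062974 0.005     ] [-0.04435178  0.00077411  0.005     ] [0.00044599 0.00070193 0.005     ] [ 0.08959553 -0.00014438  0.        ] lr [ 0.00379894 -0.04416097  0.007     ] [0.00384592 0.04531125 0.007     ]
near rim [0.55019379 0.25532911 0.078     ] [0.58255907 0.26725303 0.07725288]
lr [0.58415207 0.26789514 0.078     ] 0.06871344681661254
kn [-0.00164882  0.00041266 -0.019     ] [0.01172483 0.00042806 0.003     ]
(array([0.58218655, 0.26773384, 0.07758425]), [np.float64(0.0003687941880792631), np.float64(0.0008013402823623236), np.float64(0.0008224833154473326)])
```

```bash
python3 -m inch '[{"twist":[0,0.02,-0.002],"travel":[0.010,0,0],"fingers":0},{"twist":[0,0,0],"travel":[0.020,0.001,0],"fingers":0},{"twist":[0,0,0],"travel":[0.025,0.001,0],"fingers":0},{"twist":[0,0,0],"travel":[0.025,0.001,0],"fingers":0},{"twist":[0,0,0],"travel":[0.015,0.001,0],"fingers":0},{"twist":[0,0,0],"travel":[0.006,0,0],"fingers":0},{"twist":[0,0,0],"travel":[0,0,0],"fingers":0}]'
python3 -c "
from h import *
go([.5825,.2675,.110]);tw(20.4)"
```

```text
time: 5.63
tool_pos: [0.5811, 0.2595, 0.1562]
tcp_rot: [179.9, -0.4, 20.0]
contact_force: [0.2, -0.3, -0.3]
grip_width: 0.0221
tcp [0.5811 0.2595 0.1562] rpy [179.93  -0.45  20.01] q [21.8  3.3 93.2 -0.1 83.1 91.8] t 5.6333 F [ 0.2 -0.3 -0.3] w 0.02214979760607707
travel [ 0.0037 -0.0071  0.0462]
twist [ 0.0013 -0.0078 -0.0067]
```

```bash
python3 -m inch '[{"twist":[0,-0.008,-0.006],"travel":[0.003,-0.007,0.01],"fingers":0},{"twist":[0,0,0],"travel":[0,0,0.015],"fingers":0},{"twist":[0,0,0],"travel":[0,0,0.012],"fingers":0},{"twist":[0,0,0],"travel":[0,0,0],"fingers":0}]'
python3 -c "
from h import *
go([.5825,.2675,.100]);tw(20.4)
snap('side','s7.png');snap('top','t7.png');snap('wrist','w7.png')
a=cv2.imread('pics/s7.png')[110:210,220:340];cv2.imwrite('pics/s7c.png',cv2.resize(a,None,fx=5,fy=5))
"
```

```text
time: 5.97
tool_pos: [0.58, 0.2661, 0.1158]
tcp_rot: [179.9, -0.0, 20.3]
contact_force: [-0.5, 0.5, -1.3]
grip_width: 0.0223
tcp [0.58   0.2661 0.1158] rpy [ 1.7992e+02 -1.0000e-02  2.0330e+01] q [22.4  5.2 95.  -0.1 79.8 92.1] t 5.9667 F [-0.5  0.5 -1.3] w 0.02232249481956529
travel [ 0.0028 -0.0005  0.0158]
twist [ 0.0014 -0.0002 -0.0013]
```

View pics/s7c.png

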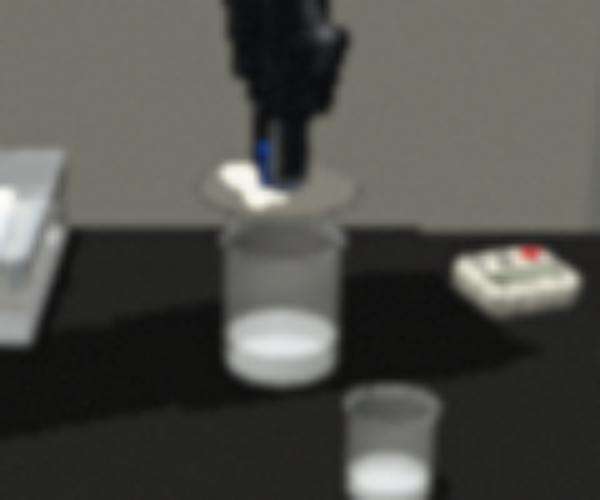

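View pics/w7.png

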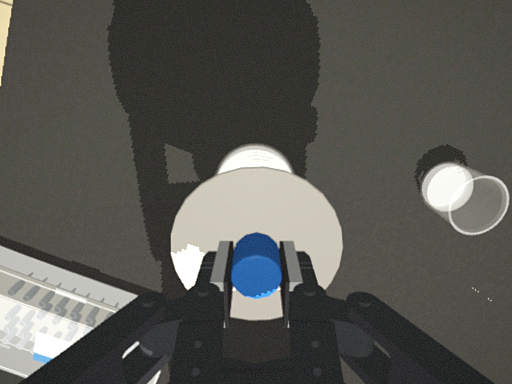

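View pics/t7.png

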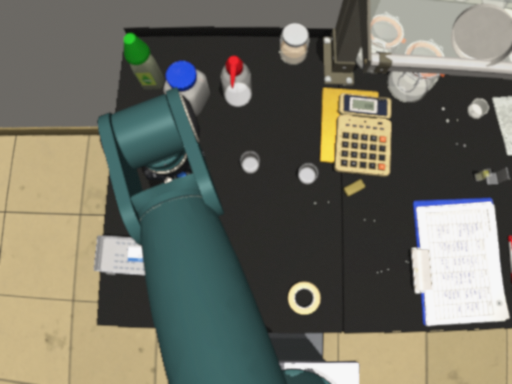

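In the side crop the disc (centre column 280) hangs level above the rim (column 283), with a gap. Lower slowly and correct x by 3 mm.

```bash
python3 -m inch '[{"twist":[0.001,0,-0.001],"travel":[0.003,-0.001,0],"fingers":0},{"twist":[0,0,0],"travel":[0,0,0.006],"fingers":0},{"twist":[0,0,0],"travel":[0,0,0.005],"fingers":0},{"twist":[0,0,0],"travel":[0,0,0],"fingers":0}]'
python3 -c "
from h import *
go([.5825,.2675,.088]);tw(20.4)"
```

```text
time: 6.45
tool_pos: [0.5845, 0.269, 0.1095]
tcp_rot: [180.0, -0.4, 20.4]
contact_force: [-0.6, -0.4, -1.3]
grip_width: 0.0222
tcp [0.5845 0.269  0.1095] rpy [180.    -0.4   20.39] q [22.4  5.8 94.9 -0.  78.8 92.1] t 6.45 F [-0.6 -0.4 -1.3] w 0.02222451873214663
travel [-0.0026  0.0007  0.0215]
twist [ 0.0001 -0.007  -0.0001]
```

```bash
python3 -m inch '[{"twist":[0,-0.007,0],"travel":[-0.003,0,0.006],"fingers":0},{"twist":[0,0,0],"travel":[0,0,0.006],"fingers":0},{"twist":[0,0,0],"travel":[0,0,0.003],"fingers":0},{"twist":[0,0,0],"travel":[0,0,0],"fingers":0}]'
python3 -c "
from h import *
go([.5825,.2675,.088]);tw(20.4)"
```

```text
time: 6.78
tool_pos: [0.5813, 0.2678, 0.0926]
tcp_rot: [180.0, 0.1, 20.4]
contact_force: [-1.3, -0.3, -0.2]
grip_width: 0.0222
tcp [0.5813 0.2678 0.0926] rpy [1.7999e+02 7.0000e-02 2.0390e+01] q [22.5  6.4 95.9 -0.  77.7 92.1] t 6.7833 F [-1.3 -0.3 -0.2] w 0.02217952268102382
travel [0.001  0.0007 0.0046]
twist [ 0.0001  0.0012 -0.0001]
```

```bash
python3 -m inch '[{"twist":[0,0.001,0],"travel":[0.001,0,0.003],"fingers":0},{"twist":[0,0,0],"travel":[0,0,0.001],"fingers":0},{"twist":[0,0,0],"travel":[0,0,0],"fingers":0}]'
python3 -c "
from h import *
go([.5825,.2675,.087]);tw(20.4)
snap('side','s8.png');snap('wrist','w8.png')
a=cv2.imread('pics/s8.png')[110:210,220:340];cv2.imwrite('pics/s8c.png',cv2.resize(a,None,fx=5,fy=5))
"
```

```text
time: 7.03
tool_pos: [0.5823, 0.2681, 0.0879]
tcp_rot: [180.0, 0.0, 20.4]
contact_force: [0.2, -0.6, -0.7]
grip_width: 0.022
tcp [0.5823 0.2681 0.0879] rpy [1.7999e+02 2.0000e-02 2.0390e+01] q [22.4  6.7 96.1 -0.  77.2 92.1] t 7.0333 F [ 0.2 -0.6 -0.7] w 0.021955330781115494
travel [-0.      0.0006  0.0009]
twist [ 0.0001  0.0004 -0.0001]
```

View pics/s8c.png

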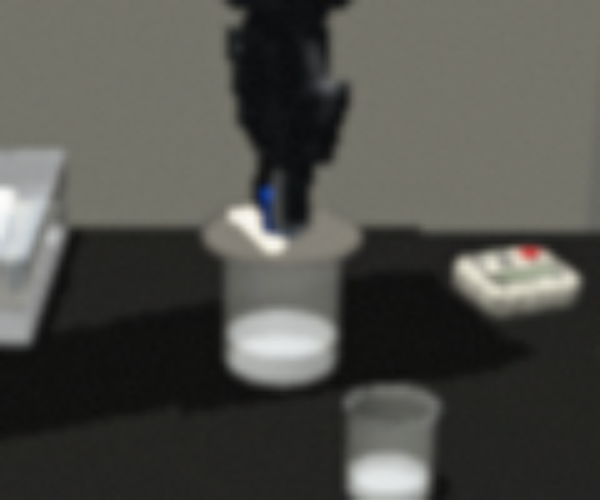

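View pics/w8.png

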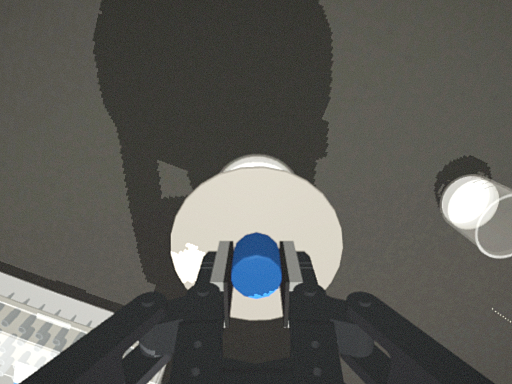

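The disc is essentially on the rim, centred in both views. I'll inch down a little to find contact.

```bash
python3 -m inch '[{"twist":[0,0,0],"travel":[0,0,0.001],"fingers":0},{"twist":[0,0,0],"travel":[0,0,0.0],"fingers":0}]'; python3 -m inch '[{"twist":[0,0,0],"travel":[0,0,0.001],"fingers":0},{"twist":[0,0,0],"travel":[0,0,0.0],"fingers":0}]'
```

```text
time: 7.3
tool_pos: [0.5825, 0.2682, 0.0875]
tcp_rot: [180.0, -0.0, 20.4]
contact_force: [-0.5, 0.1, -0.8]
grip_width: 0.0223
time: 7.47
tool_pos: [0.5829, 0.2684, 0.0876]
tcp_rot: [180.0, -0.1, 20.4]
contact_force: [0.1, -0.5, -0.9]
grip_width: 0.0227
```

```bash
python3 -m inch '[{"twist":[0,0,0],"travel":[-0.001,0,0.002],"fingers":0},{"twist":[0,0,0],"travel":[0,0,0.001],"fingers":0}]'; python3 -m inch '[{"twist":[0,0,0],"travel":[0,0,0.002],"fingers":0},{"twist":[0,0,0],"travel":[0,0,0.001],"fingers":0}]'
```

```text
time: 7.63
tool_pos: [0.5834, 0.2685, 0.0873]
tcp_rot: [-180.0, -0.4, 20.4]
contact_force: [-3.1, -0.1, 6.1]
grip_width: 0.0224
time: 7.8
tool_pos: [0.5843, 0.269, 0.0876]
tcp_rot: [-180.0, -0.6, 20.4]
contact_force: [-2.1, -0.5, 2.7]
grip_width: 0.0221
```

Contact is felt (6 N) at z ≈ 0.0875, as expected. I'll level the tool, return 1–2 mm in x, and release.

```bash
python3 -m inch '[{"twist":[0,-0.010,0],"travel":[-0.002,0,-0.001],"fingers":0},{"twist":[0,0,0],"travel":[0,0,0],"fingers":0}]'; python3 -c "
from h import *
go([.5825,.2675,.087]);tw(20.4)"
```

```text
time: 7.97
tool_pos: [0.5823, 0.2682, 0.089]
tcp_rot: [-180.0, -0.0, 20.4]
contact_force: [0.4, 0.1, -2.2]
grip_width: 0.0224
tcp [0.5823 0.2682 0.089 ] rpy [-1.7998e+02 -2.0000e-02  2.0390e+01] q [22.4  6.6 96.   0.  77.3 92.1] t 7.9667 F [ 0.4  0.1 -2.2] w 0.0224293815297933
travel [-0.0001  0.0008  0.002 ]
twist [-0.0003 -0.0003 -0.0002]
```

```bash
python3 -m inch '[{"twist":[0,0,0],"travel":[0,0,0.002],"fingers":0},{"twist":[0,0,0],"travel":[0,0,0.0],"fingers":0}]'; python3 -m inch '[{"twist":[0,0,0],"travel":[0,0,0],"fingers":0.3},{"twist":[0,0,0],"travel":[0,0,0],"fingers":0.35},{"twist":[0,0,0],"travel":[0,0,0],"fingers":0.5},{"twist":[0,0,0],"travel":[0,0,0],"fingers":0.6}]'
python3 -c "
from h import *
go([.5825,.2675,.15]);tw(20.4)
snap('side','s9.png');snap('wrist','w9.png')
a=cv2.imread('pics/s9.png')[110:210,220:340];cv2.imwrite('pics/s9c.png',cv2.resize(a,None,fx=5,fy=5))
"
```

```text
time: 8.13
tool_pos: [0.5825, 0.2683, 0.0873]
tcp_rot: [-180.0, -0.1, 20.4]
contact_force: [-0.6, 0.0, 1.0]
grip_width: 0.0224
time: 8.47
tool_pos: [0.5822, 0.2682, 0.0861]
tcp_rot: [-180.0, 0.0, 20.4]
contact_force: [-0.1, 0.2, -0.9]
grip_width: 0.051
tcp [0.5822 0.2682 0.0861] rpy [-1.7998e+02  1.0000e-02  2.0390e+01] q [22.4  6.8 96.2  0.  77.1 92.1] t 8.4667 F [-0.1  0.2 -0.9] w 0.05102594969291056
travel [ 0.      0.0007 -0.0639]
twist [-0.0003  0.0001 -0.0002]
```

View pics/s9c.png

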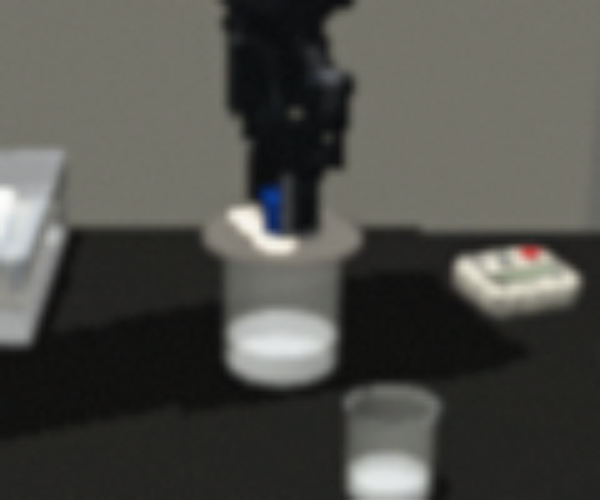

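View pics/w9.png

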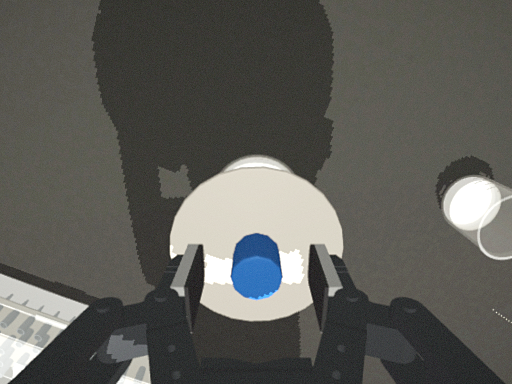

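The cover stayed put and level on the rim, with the fingers clear on both sides of the knob. Now retreat straight up, then back.

```bash
python3 -m inch '[{"twist":[0,0,0],"travel":[0,0,-0.01],"fingers":0.6},{"twist":[0,0,0],"travel":[0,0,-0.02],"fingers":0.6},{"twist":[0,0,0],"travel":[0,0,-0.03],"fingers":0.6},{"twist":[0,0,0],"travel":[0,0,-0.035],"fingers":0.6},{"twist":[0,0,0],"travel":[0,0,-0.035],"fingers":0.6},{"twist":[0,0,0],"travel":[-0.03,0.01,-0.01],"fingers":0.6},{"twist":[0,0,0],"travel":[-0.035,0.01,0],"fingers":0.6},{"twist":[0,0,0],"travel":[-0.035,0.01,0],"fingers":0.6},{"twist":[0,0,0],"travel":[-0.035,0.01,0],"fingers":0.6},{"twist":[0,0,0],"travel":[-0.02,0,0],"fingers":0.6}]'
python3 -m inch '[{"twist":[0,0,0],"travel":[-0.02,0.03,0],"fingers":0.6},{"twist":[0,0,0],"travel":[-0.01,0.035,0],"fingers":0.6},{"twist":[0,0,0],"travel":[0,0.035,0],"fingers":0.6},{"twist":[0,0,0],"travel":[0,0.035,0],"fingers":0.6},{"twist":[0,0,0],"travel":[0,0.03,0],"fingers":0.6},{"twist":[0,0,0],"travel":[0,0,0],"fingers":0.6},{"twist":[0,0,0],"travel":[0,0,0],"fingers":0.6}]'
python3 -c "
from h import *
go([.5825,.2675,.15])
snap('side','s10.png');snap('top','t10.png')
a=cv2.imread('pics/s10.png')[110:260,220:340];cv2.imwrite('pics/s10c.png',cv2.resize(a,None,fx=4,fy=4))
a=cv2.imread('pics/t10.png')[130:230,150:330];cv2.imwrite('pics/t10c.png',cv2.resize(a,None,fx=4,fy=4))
"
```

```text
time: 9.4
tool_pos: [0.4477, 0.1745, 0.238]
tcp_rot: [180.0, -0.0, 20.5]
contact_force: [0.1, 0.1, 0.6]
grip_width: 0.0511
time: 9.98
tool_pos: [0.4727, 0.0016, 0.2467]
tcp_rot: [179.8, -0.7, 20.6]
contact_force: [-0.6, 0.4, 0.1]
grip_width: 0.0512
tcp [0.4727 0.0016 0.2467] rpy [179.8   -0.65  20.62] q [-2.900e+00 -1.990e+01  1.055e+02  1.000e-01  9.370e+01  6.640e+01] t 9.9833 F [-0.6  0.4  0.1] w 0.05121858405577818
travel [ 0.1953 -0.2105  0.0982]
```

View pics/s10c.png

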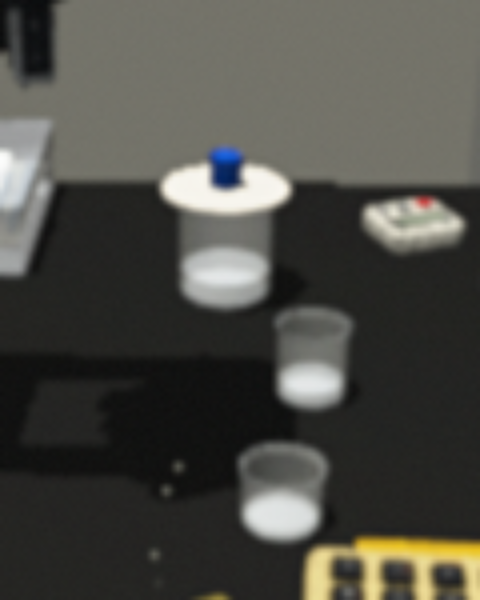

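View pics/t10c.png

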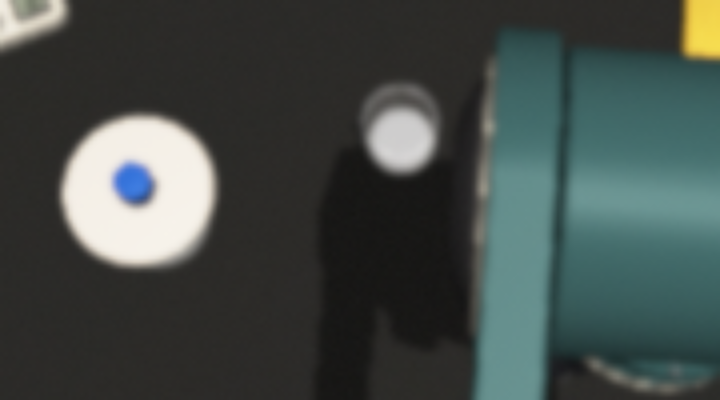

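The cover sits level and upright on the beaker, knob at about (276,151) in the side view, and the small vessels are where they were. One numeric check follows, then I hand in.

Run:
```python
from h import *
def blue(f,b):
    im=cv2.imread(f);h=cv2.cvtColor(im,cv2.COLOR_BGR2HSV);m=cv2.inRange(h,(95,120,60),(130,255,255));k=m*0;x0,y0,x1,y1=b;k[y0:y1,x0:x1]=m[y0:y1,x0:x1]
    M=cv2.moments(k,True);return M['m10']/M['m00'],M['m01']/M['m00']
a=blue('pics/s10.png',(260,140,295,160));b=blue('pics/t10.png',(170,160,200,195));print(a,b,tri([ray('side',a),ray('top',b)]))
A=cv2.imread('pics/side0.png').astype(int);B=cv2.imread('pics/s10.png').astype(int)
for n,(x0,y0,x1,y1) in dict(small=(286,185,312,215),cup=(276,219,306,247),beaker_base=(262,170,290,190)).items():
    best=min(((abs(A[y0:y1,x0:x1]-B[y0+dy:y1+dy,x0+dx:x1+dx]).mean(),dx,dy) for dx in range(-3,4) for dy in range(-3,4)));print(n,best)
arm.sign_off()
```

```text
(276.0, 150.87037037037038) (182.80327868852459, 175.2295081967213) (array([0.58143025, 0.269089  , 0.09650657]), [np.float64(0.0015257771306666332), np.float64(0.0015257771306668437)])
small (np.float64(15.455982905982905), 0, 0)
cup (np.float64(17.436507936507937), 0, 0)
beaker_base (np.float64(17.473809523809525), 0, 0)
the job is handed in; nothing more can be done
```

The white cover is on the large beaker, boss down in the mouth, and I've handed the job in after about 10 s of the 35 s allowed. I gripped it by the knob, lowered it until I felt the rim (about 6 N), let go and moved the arm well clear.

**Seating:** the last pictures show the disc level on the rim with the knob upright. The knob now measures (0.581, 0.269, 0.097). The rim centre was (0.582, 0.268, 0.078), so the cover is within about 2 mm of centred. The knob reads about 3 mm higher than its nominal seated height. It also read about 3–4 mm high when the cover lay on the worktop, so I take this as measurement bias rather than a gap.

**Other vessels:** comparing side views from before and after, the base of the large beaker, the small beaker and the low cup all matched best at zero pixel shift. That match was weakened by changed shadows. In the last top view the arm hid the low cup, so only the side view confirms it.

**While pressing down:** the tool crept about 2 mm sideways. I took it back to centre with a lift of about 1.5 mm before letting go.

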